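# Turn a printed ball dish a quarter turn on the print spatula

## Task

Pick up the print spatula by its handle, slide its blade between the rails of the cooling stand under the orange printed dish, and lift the dish straight up off the rails with the steel ball lying loose in it. Then, with the dish about 12 cm above the bench, turn it a quarter turn so that its spout points square across the rails, to the side where the dome camera stands, always keeping it level and the ball inside the ring in its middle. Never touch the dish with the gripper, leave the other things alone, and finish holding the spatula still, with the dish up on its blade.

Things in the scene. Friction and masses are not known exactly. Their poses are not given: they have to be found in the camera images.
- spatula: print-removal spatula lying flat on the bench, left or right. White block handle 80 long (x -50 to +30), 26 wide, 36 tall, black stripe near its top; steel blade 85 long (x +30 to +115), 44 wide, 3 thick, flush with the underside. About 160 g, centre of mass near x = +16. Origin on the underside, below the grip point; x along the blade, away from the handle; z up
- spatula_grip (a point): grip point in the handle, 24 above the underside, 30 behind the handle's front end; pinch the handle's two sides (26 apart) from above
- spatula_blade (a point): middle of the blade's upper face, 72.5 ahead of the grip point; the dish's middle belongs over it
- stand: cooling stand, fixed: dark base plate 110 x 110 x 4, two aluminium rails along x, 96 long, 10 wide, tops 30 above the bench, centred 34 to either side (58 clear between, open at both ends, gap 26 high above the plate). Origin on the bench under its centre; x along the rails, away from the robot at yaw 0
- dish: orange printed round dish lying on both rails: 92 outside diameter, 20 tall, flat underside, conical floor sloping 8 degrees to the middle, dark ring of 20 radius round the middle, pointed spout reaching 66 from the middle. About 90 g. Origin in the middle of its underside; x to the spout, at first along the stand's x within 6 degrees; z up
- dish_spout (a point): tip of the dish's spout, 66 from its axis, 13 above its underside
- dish_middle (a point): point on the dish's axis, 16 above its underside: where the centre of the ball lies when it is centred
- ball_center (a point): centre of the loose polished steel ball, 20 in diameter, 33 g, lying in the middle of the dish
- camera: dome camera, fixed to the bench: white round base 80 across with a black half-ball, 55 tall, to the left or right of the stand. Origin under its centre
- spool: bystander: small filament spool lying flat, 110 across, 50 tall, on the other side of the stand. Origin under its centre
- partsbox: bystander: open black two-compartment box 75 x 55 x 28, on the side of the bench where the spatula is not. Origin under its centre
- vase: bystander: orange printed vase 140 tall, 72 across at its foot, out on the left. Origin under its centre

How it is judged (in metres and radians):
On the way, in this order (a step that is already met when the one before it is completed fails the run):
1. the dish is lifted off the rails on the spatula, its spout not yet turned (height (world z) of dish above 0.04 m and contact force between dish and stand below 0.05 N and contact force between dish and spatula above 0.3 N and angle between the x axis of dish and the x axis of stand, either way round below 0.8 rad), for 0.1 s.
2. the dish is turned a quarter turn, spout to the camera's side (angle between the x axis of dish and the y axis of stand, either way round below 0.26 rad and x of camera in the frame of dish above 0.05 m), for 0.1 s.
At the end, for the whole second after the job is handed in: Gripper holds the spatula (over 3 N); dish on the blade, nothing else bearing them, underside 90 to 200 mm up, level to 0.1 rad, under 20 mm/s; spout square across the rails to 0.26 rad on the camera's side; ball within 15 mm of the dish's axis (all of step 2 and height (world z) of dish between 0.09 and 0.2 m and angle between dish's own z axis and vertical below 0.1 rad and horizontal distance between ball_center and dish_middle below 0.015 m and distance between ball_center and dish_middle below 0.02 m and contact force between dish and spatula above 0.3 N and contact force between the fingers and spatula above 3 N and contact force between spatula and stand below 0.05 N and contact force between spatula and spool below 0.05 N and contact force between spatula and camera below 0.05 N and contact force between spatula and vase below 0.05 N and contact force between spatula and partsbox below 0.05 N and linear speed of dish below 0.02 m/s); the arm keeps its last pose, push and grip.
It fails at once if the ball leaves the ring in the middle of the dish (distance between ball_center and dish_middle above 0.022 m).
It fails at once if the dish is tilted over 0.2 rad (angle between dish's own z axis and vertical above 0.2 rad).
It fails at once if the gripper or arm touches the dish (contact force between the arm and dish above 0.5 N).
It fails at once if the fingers touch the dish (contact force between the fingers and dish above 0.5 N).
It fails at once if a bystander is moved over 20 mm (distance of any of spool, partsbox, vase from where it was at the start of the episode above 0.02 m).
It also fails if it takes over 64 s, if anything falls off the work surface, if the arm or the gripper's body presses on something with over 40 N, if the wrist force passes 120 N, or if a joint passes its speed limit or range.

## Robot

A 7-joint arm with a two-finger parallel gripper is mounted at the origin on the work surface. World frame = base frame: x ahead of the robot, y to its left, z up, the work surface at z = 0. Lengths are in mm, angles in rad, forces in N, time in s.
With the tool pointing down it reaches from about 400 to 875 mm from the base axis. Payload 4.4 kg.
Tool frame: the origin (TCP) lies on the centre line of the jaws, within the pads' length; the fingertips stand 25 mm ahead of it and the grasp point (between the pads) lies 6 mm ahead of it (ctrl.finger_overhang is the distance from the TCP to the fingertips, in mm); z points along the fingers, y is the line along which they close (so a half turn about z gives the same grasp; the last joint's range is limited). The gripper opens to 85 mm and grips with 20 to 120 N. Pads are 22 mm wide; open, the fingers measure 114 mm over their backs; the gripper's body (76 mm by 85 mm) begins 54 mm behind the grasp point. The pads swing forward as they close: fully open they stand 13 mm farther back than shut.
Start: joints at [-0.066, 0.628, 0.038, 1.517, -0.027, 0.996, -0.02], TCP at [650.013, 0.026, 256.313] pointing down, gripper open.
Joint ranges: [-3.06, 3.06], [-0.37, 2.12], [-1.25, 1.32], [0.18, 2.47], [-1.1, 4.24], [0.23, 1.98], [-2.94, 2.94]. Speed limits (rad/s): [2.57, 2.57, 3.14, 3.14, 3.14, 3.14, 3.14].

## Interface

Orientations are given as [roll, pitch, yaw] about the fixed x, y, z axes, in that order (R = Rz(yaw) Ry(pitch) Rx(roll)).
In Python, from cell import ctrl gives the robot as it stands. The module is installed in compiled form; this text tells all that it offers.
- The arm moves only by the tool play_rows, never from a script. Its argument "targets" is a list of rows, each a list of 5 numbers: the closure, from 0 (fully open) to 1 (shut), then the shift along the tool's x, y, z in cm, then the turn about the tool's z in degrees. In form: [[gripper, dx, dy, dz, spin], ...]. A call has 1 to 10 rows; each row is the pose to reach, as a shift and turn from the pose commanded when the call began, along the tool's axes at that moment; what a row does not reach only later rows make up. A row lasts 1/10 s, in which the tool goes at most 50 mm and 8.59 degrees, less where a joint would pass 70% of its speed; a pose out of reach is approached as far as the arm can. A call with a gripper value outside its range is refused whole. The fingers move at their own pace and stop on an object; the grip force is fixed at half the most. Time passes only in rows, so rows that repeat a pose let the fingers close. It gives the time, the measured TCP pose, the force, the opening and the grip force at its end, in the units of the state.
- ctrl.read_state(): the state, without advancing time (a new reading comes with each control period).
- ctrl.get_image(name): name is "scene" or "side" or "wrist"; returns (picture, depth): 400x640x3 uint8, red, green, blue; 400x640 float32, mm along the optical axis (not along the pixel's ray), 0 where there is no reading.
- ctrl.calibration(name): a dict with "vfov" (degrees; the focal length in pixels is half the picture's height over the tangent of half this angle, whatever the lens; pixels are square), "cx", "cy" (the principal point, pixels), "extrinsics" (4x4, takes a point from camera to world coordinates); the wrist camera has in their place "mount" (4x4, takes a point from camera to tool coordinates, whose origin is the TCP and whose axes are the flange's). Camera axes: x right, y down, z forward; pixel columns grow to the right and rows downward; lengths in mm; the calibration is good to about 2 mm. A picture is of the moment at which its call begins: read the wrist's pose just before it. calibration takes no time and is no camera call.
- ctrl.finish_job(): hands the job in; it is judged then, once.
Trained networks look in the newest picture that a camera, given by its name, has taken for a name from the list of things; names that differ only in an ending like _2 or _b are one class to them, and where a whole thing is asked for, a point or a joint stands for the part that bears it (a point fixed in the world has none). Each returns a list of dicts, best first, with "confidence" (0 to 1); they miss things now and then, are a little off and sometimes report something else, mostly with a low value. They report only what shows in the picture. A call takes as long as a camera call.
- ctrl.search_frame(camera, name): "bbox" ([left, top, right, bottom] in pixels, round what is visible of it).
- ctrl.trace(camera, name): "pixels" (400x640 bool, what is visible of it) and "bbox" ([left, top, right, bottom] in pixels, round what is visible of it).
The state is a dict: "clock": time; "qpos": joint angles; "qd": joint speeds; "tau": joint torques, N m; "eef_pos": TCP position; "tool_rot": TCP orientation; "force": force on the tool from outside, world axes, zero at the start; "torque": the same for the moment, N m; "width": finger opening in mm; "gripper_force": force on a finger pad.
Only numpy, scipy, OpenCV 4.12 (cv2) and the standard library are available. Lean on these libraries where they do the work, as an engineer would, in place of code of your own. Each camera call takes 0.05 s, during which the arm holds its last target. There are 200 camera calls.

## Working session

There is one attempt and no reset: what is moved stays moved. The work goes in short steps, Python scripts to look and compute and a tool call to move; the robot and the scene stay as the last step left them, time stands still between calls to the robot, and variables do not carry over. Pictures are saved under pics/ and viewed, at most 10 in all, crops included, and the job is handed in when it is done.

Besides the shell and the picture viewer there is one more tool, called after "Call:" as a command line: name --pt "numbers of a row" for each row, then --argument value for the rest. play_rows: Moves the arm, as the interface text tells. Its arguments: {"type":"object","properties":{"targets":{"type":"array"}},"required":["targets"]}

```bash
mkdir -p pics
cat > h.py <<'E'
import numpy as np, cv2
from cell import ctrl
from scipy.spatial.transform import Rotation as R
def ext(name,st):
    c=ctrl.calibration(name)
    if name!='wrist': return c,np.array(c['extrinsics'])
    T=np.eye(4);T[:3,:3]=R.from_euler('xyz',st['tool_rot']).as_matrix();T[:3,3]=st['eef_pos']
    return c,T@np.array(c['mount'])
def grab(name):
    st=ctrl.read_state();im,d=ctrl.get_image(name);c,E=ext(name,st)
    return im,d,c,E
def cloud(d,c,E):
    f=200/np.tan(np.radians(c['vfov']/2));v,u=np.mgrid[:400,:640]
    P=np.stack([(u-c['cx'])/f*d,(v-c['cy'])/f*d,d],-1)
    P=P@E[:3,:3].T+E[:3,3];P[d<=0]=np.nan
    return P
E
cat > a.py <<'E'
from h import *
np.set_printoptions(precision=1,suppress=True)
for n in ['scene','side']:
    im,d,c,E=grab(n);cv2.imwrite(f'pics/{n}0.png',im[:,:,::-1]);P=cloud(d,c,E)
    print(n,'cam at',E[:3,3],c['vfov'])
    for t in ['spatula','stand','dish','camera','spool','partsbox','vase','ball_center']:
        for r in ctrl.trace(n,t)[:1]:
            q=P[r['pixels']];q=q[~np.isnan(q[:,0])]
            if len(q)<5: print(t,'few',r['bbox']);continue
            (x,y),(w,h),a=cv2.minAreaRect(q[:,:2].astype(np.float32))
            print(t,round(r['confidence'],2),r['bbox'],'med',np.median(q,0),'2%',np.percentile(q,2,axis=0),'98%',np.percentile(q,98,axis=0),'rect',round(x),round(y),round(w),round(h),round(a,1))
E
python3 a.py; python3 -c "
from cell import ctrl;s=ctrl.read_state();print(s)"
```

```text
scene cam at [1184.6 -400.6  826.1] 54.488920502692295
spatula 0.93 [159.8, 233.2, 181.5, 292.5] med [ 503.2 -338.5    5. ] 2% [ 426.7 -374.6    0.1] 98% [ 569.9 -305.4   38.4] rect 495 -339 47 163 73.5
stand 0.59 [202.6, 285.2, 255.9, 339.7] med [ 735.1 -290.3   49.6] 2% [ 675.3 -336.7    2.4] 98% [ 774.  -237.7   52.7] rect 723 -286 108 109 49.3
dish 0.78 [277.3, 209.8, 315.7, 243.5] med [639.6 -36.4  41.3] 2% [593.9 -78.9  35. ] 98% [694.2   6.9  51.5] rect 638 -36 88 96 51.8
camera 0.66 [157.4, 231.4, 182.9, 293.5] med [ 502.7 -337.6    5.3] 2% [ 424.7 -374.6    0.3] 98% [ 570.  -304.    38.4] rect 494 -336 45 165 70.6
spool 0.78 [203.9, 283.3, 257.5, 339.5] med [ 734.8 -289.8   49.6] 2% [ 674.1 -337.1    1.7] 98% [ 774.2 -236.8   52.6] rect 708 -284 139 114 0.4
partsbox 0.68 [280.4, 210.4, 313.8, 242.2] med [639.8 -36.2  41.3] 2% [592.7 -79.4  32.3] 98% [696.1   7.2  51.6] rect 631 -34 93 113 53.8
vase 0.63 [409.8, 124.3, 435.2, 170.1] med [663.5 426.7  76.9] 2% [628.8 413.4   1.3] 98% [682.  458.4 140.6] rect 656 435 65 50 26.4
ball_center 0.4 [293.7, 224.1, 300.1, 230.2] med [
[... 1128 characters left out ...]
 'qpos': array([-0.06580733,  0.62835745,  0.03850283,  1.51741767, -0.02701429,
        0.99631229, -0.01998887]), 'qd': array([ 7.40615084e-04, -9.67457345e-04,  1.11273773e-03,  8.04719629e-04,
       -4.52426945e-04, -2.50071131e-05,  1.64397001e-03]), 'tau': array([-8.25056813e-04, -5.63266933e+01,  1.22531533e+00, -1.93786883e+01,
        1.08944721e-02,  1.45506052e-03, -1.71169455e-05]), 'eef_pos': array([6.50003376e+02, 3.29570263e-02, 2.56335396e+02]), 'tool_rot': array([ 3.14157009e+00, -4.88134083e-05,  1.57077932e+00]), 'force': array([ 0.42871859, -0.47785397,  0.61444564]), 'torque': array([0.00550187, 0.00991838, 0.01295486]), 'gripper_force': 0.0, 'width': 85.57492837619547}
```

```bash
python3 -c "
import cv2,numpy as np
a=cv2.imread('pics/side0.png')[140:400,220:520];b=cv2.imread('pics/scene0.png')[190:350,140:440]
cv2.imwrite('pics/c0.png',np.vstack([cv2.resize(a,(600,360),interpolation=2) if 0 else cv2.resize(a,None,fx=1.35,fy=1.35,interpolation=2),cv2.resize(b,None,fx=1.35,fy=1.35,interpolation=2)]))"
python3 - <<'E'
from h import *
np.set_printoptions(precision=1,suppress=True)
for n in ['scene','side']:
    im,d,c,E=grab(n);P=cloud(d,c,E)
    r=ctrl.trace(n,'spatula')[0];q=P[r['pixels']];q=q[~np.isnan(q[:,0])]
    top=q[(q[:,2]>31)&(q[:,2]<42)];bl=q[(q[:,2]<7)]
    for s in (top,bl): print(n,len(s),np.mean(s,0),cv2.minAreaRect(s[:,:2].astype(np.float32)))
    dv=top.mean(0)-bl.mean(0);print('yaw',np.degrees(np.arctan2(-dv[1],-dv[0])))
    for t in ['spatula_grip','spatula_blade','dish_spout','dish_middle','ball_center','camera']:
        for r in ctrl.search_frame(n,t)[:2]:
            b=np.array(r['bbox']);print(t,round(r['confidence'],2),b,P[int(b[1::2].mean()),int(b[::2].mean())])
E
```

```text
scene 275 [ 457.  -322.5   35.9] ((453.36627197265625, -321.9680480957031), (27.848114013671875, 80.1710205078125), 71.5505142211914)
scene 525 [ 532.  -349.2    3.2] ((496.9005126953125, -336.9348449707031), (44.52524185180664, 160.00672912597656), 70.95250701904297)
yaw -19.576716081013657
spatula_grip 0.63 [157.8 236.7 179.8 293.4] [ 498.3 -339.7    5.4]
spatula_blade 0.82 [158.1 231.4 182.3 294.7] [ 499.9 -333.6   10.2]
dish_spout 0.89 [279.1 214.  312.5 244.6] [641.2 -41.6  44. ]
dish_middle 0.71 [279.2 212.6 315.4 246.7] [644.6 -37.7  44. ]
ball_center 0.72 [278.7 208.  315.3 244.1] [643.  -35.8  53.3]
ball_center 0.53 [292.  224.  301.2 226.3] [639.3 -36.2  54.2]
camera 0.96 [389.9 176.5 419.8 201.5] [727.7 284.4  45.1]
side 737 [ 451.3 -322.9   35.2] ((452.1872863769531, -321.7232666015625), (30.46672821044922, 78.64735412597656), 71.58175659179688)
side 1180 [ 527.3 -348.9    2.7] ((494.8205261230469, -336.3990478515625), (46.890296936035156, 158.3920440673828), 71.42558288574219)
yaw -18.85181547506825
spatula_grip 0.57 [310.5 364.3 409.1 393.1] [ 495.6 -335.    11.6]
spatula_blade 0.57 [310.1 365.4 408.4 397.6] [ 494.1 -339.1    9.6]
dish_spout 0.8 [343.9 214.1 394.7 248.7] [637.  -41.9  50.9]
dish_spout 0.16 [227.5 155.  264.6 183.3] [441.3 317.   13.2]
dish_middle 0.85 [346.2 217.4 393.9 248.2] [638.8 -43.5  48.9]
ball_center 0.58 [359.3 228.4 368.  236.8] [624.8 -38.   48. ]
camera 0.91 [334.6 140.2 361.6 162.8] [712.1 273.4  43. ]
```

View pics/c0.png

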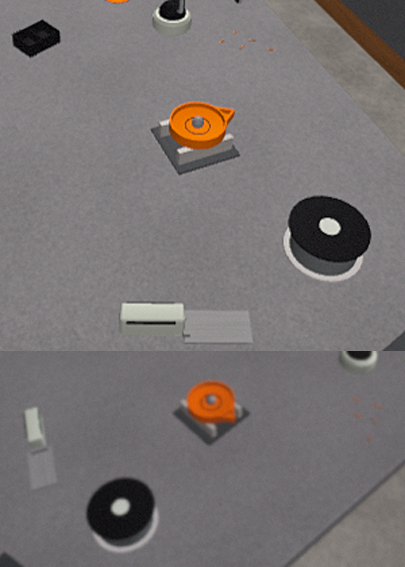

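```bash
cat > w.py <<'E'
from h import *
import sys
np.set_printoptions(precision=1,suppress=True)
im,d,c,E=grab('wrist');cv2.imwrite(f'pics/{sys.argv[1]}.png',im[:,:,::-1]);P=cloud(d,c,E)
print('cam',E[:3,3],'fwd',E[:3,2],'right',E[:3,0],c['vfov'])
np.savez('last.npz',im=im,P=P)
for t in sys.argv[2:]:
    for r in ctrl.trace('wrist',t)[:1]:
        q=P[r['pixels']];q=q[~np.isnan(q[:,0])]
        print(t,round(r['confidence'],2),np.round(r['bbox']),'med',np.median(q,0),'2%',np.percentile(q,2,axis=0),'98%',np.percentile(q,98,axis=0),'rect',cv2.minAreaRect(q[:,:2].astype(np.float32)),flush=True)
E
python3 w.py w0 dish stand ball_center
```

```text
cam [650.8  70.8 373.8] fwd [-0.  -0.3 -1. ] right [ 1.  0. -0.] 71.41343555856619
dish 0.92 [272. 173. 365. 248.] med [638.9 -33.5  41. ] 2% [594.3 -76.7  36.9] 98% [691.4   9.2  50.9] rect ((634.4915161132812, -39.937278747558594), (111.09759521484375, 97.03048706054688), 45.96512222290039)
stand 0.64 [267. 161. 352. 240.] med [630.3   6.2   4.4] 2% [578.2 -87.9   2. ] 98% [687.3  22.1  31.7] rect ((633.1324462890625, -35.611968994140625), (111.77489471435547, 114.59053039550781), 3.4146203994750977)
ball_center 0.59 [302. 205. 317. 221.] med [635.9 -32.4  53. ] 2% [627.1 -42.1  46.7] 98% [644.3 -25.2  56.2] rect ((635.9881591796875, -33.74628448486328), (18.805240631103516, 17.984405517578125), 4.306407451629639)
```

View pics/w0.png

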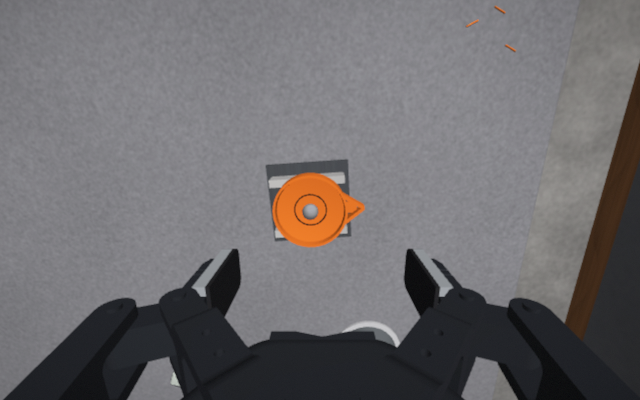

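Run:
```python
from h import *
np.set_printoptions(precision=1,suppress=True)
def circ(q):
    A=np.c_[2*q[:,:2],np.ones(len(q))];s=np.linalg.lstsq(A,(q[:,:2]**2).sum(1),rcond=None)[0]
    return s[:2],np.sqrt(s[2]+s[:2]@s[:2])
for n in ['wrist','scene','side']:
    im,d,c,E=grab(n);P=cloud(d,c,E);hsv=cv2.cvtColor(im,cv2.COLOR_RGB2HSV)
    near=(abs(P[...,0]-635)<90)&(abs(P[...,1]+36)<75)
    org=near&(hsv[...,0]<18)&(hsv[...,1]>150)
    q=P[org];print(n,len(q),'z max',np.nanpercentile(q[:,2],98))
    c0=np.array([636,-34.])
    for k in range(4):
        r=np.hypot(*(q[:,:2]-c0).T);ang=np.arctan2(*(q[:,:2]-c0).T[::-1])
        rim=(q[:,2]>47)&(r>40)&(r<47.5)&(abs(ang)>.6)
        c0,rad=circ(q[rim])
    far=q[(np.hypot(*(q[:,:2]-c0).T)>54)]
    print(' rim',rim.sum(),c0,rad,'spout yaw',np.degrees(np.arctan2(*(far[:,:2].mean(0)-c0)[::-1])),'n',len(far))
    pl=near&(hsv[...,1]<60)
    z=P[...,2]; 
    pp=P[pl&(z>28)&(z<33)&(np.hypot(P[...,0]-c0[0],P[...,1]-c0[1])>44)]
    for s in (1,-1):
        t=pp[(pp[:,1]-c0[1])*s>0]
        if len(t)>5: print(' rail',s,len(t),t.mean(0),cv2.minAreaRect(t[:,:2].astype(np.float32)))
    dk=near&(hsv[...,2]<85)&(z<9)&(z>-3); k=cv2.morphologyEx(dk.astype(np.uint8),2,np.ones((3,3)))>0
    t=P[k]; print(' plate',len(t),cv2.minAreaRect(t[:,:2].astype(np.float32)))
```

```text
wrist 4438 z max 50.741403095121704
 rim 524 [635.8 -34.2] 44.07715168606461 spout yaw 3.6723825789005087 n 130
 rail 1 221 [627.9   0.   30. ] ((631.2011108398438, -0.4337348937988281), (95.92359161376953, 10.17723274230957), 3.9629359245300293)
 rail -1 78 [635.2 -68.7  30.1] ((635.8955688476562, -68.20186614990234), (95.73184204101562, 10.087967872619629), 4.084216117858887)
 plate 957 ((630.5243530273438, -2.878549575805664), (107.92626190185547, 47.27642822265625), 4.227444648742676)
scene 877 z max 51.566882570645014
 rim 101 [636.1 -35.1] 44.101169397375216 spout yaw 2.993863850686117 n 40
 rail 1 14 [672.9   3.8  29.6] ((672.6137084960938, 4.688866138458252), (7.935559272766113, 14.920977592468262), 50.45234680175781)
 rail -1 32 [638.6 -69.1  30. ] ((636.0819091796875, -68.04435729980469), (95.83503723144531, 10.78232192993164), 3.802360773086548)
 plate 386 ((633.6475830078125, -36.29631042480469), (110.749755859375, 108.8940658569336), 4.665207386016846)
side 1202 z max 51.397648214659185
 rim 171 [633.2 -35. ] 44.3383205167296 spout yaw 6.659289033200351 n 44
 rail 1 29 [588.6  -5.1  30.4] ((585.4610595703125, -13.908306121826172), (36.35947036743164, 14.449407577514648), 75.78253173828125)
 rail -1 61 [625.9 -68.9  30.1] ((633.963134765625, -65.10015106201172), (33.375999450683594, 94.63066864013672), 84.85247039794922)
 plate 375 ((631.2301635742188, -35.46315383911133), (110.61560821533203, 110.50997161865234), 3.1113901138305664)
```

Call:
play_rows --pt "0 -1 -0.6 0.2 4" --pt "0 -4 -2.3 1 12" --pt "0 -8 -4.6 2 20" --pt "0 -12.5 -7.2 4 28" --pt "0 -17 -9.8 5 36" --pt "0 -21.5 -12.3 6 44" --pt "0 -25.5 -14.6 7 52" --pt "0 -29 -16.6 8 60" --pt "0 -31.5 -18 8.5 66" --pt "0 -32.5 -18.6 9 70"

```text
clock: 3.05
eef_pos: [461.3, -329.0, 166.3]
tool_rot: [3.14, 0.002, 0.34]
force: [-0.3, -0.1, -1.0]
width: 85.1
gripper_force: 0.0
```

Call:
play_rows --pt "0 0 0 0 4" --pt "0 0 0 0 11" --pt "0 0 0 0 19" --pt "0 0 0 0 26" --pt "0 0 0 0 32" --pt "0 0 0 0 36" --pt "0 0 0 0 38.7" --pt "0 0 0 0 38.7"

```text
clock: 3.85
eef_pos: [464.3, -324.9, 166.3]
tool_rot: [3.141, -0.0, -0.326]
force: [0.7, 0.5, 0.3]
width: 85.8
gripper_force: 0.0
```

```bash
python3 w.py w1 spatula
python3 - <<'E'
from h import *
np.set_printoptions(precision=1,suppress=True)
z=np.load('last.npz');P=z['P'];q=P[(abs(P[...,0]-500)<120)&(abs(P[...,1]+335)<80)]
for lo,hi in ((32,40),(1.8,4.5)):
    t=q[(q[:,2]>lo)&(q[:,2]<hi)];print(len(t),t.mean(0),cv2.minAreaRect(t[:,:2].astype(np.float32)))
s=ctrl.read_state();print(s['eef_pos'],np.degrees(s['tool_rot']),s['qpos'],s['clock'])
E
```

```text
cam [ 531.7 -347.   283.8] fwd [-0.3  0.1 -1. ] right [-0.3 -0.9  0. ] 71.41343555856619
spatula 0.75 [302.  76. 351. 249.] med [ 509.4 -339.5    3.7] 2% [ 421.8 -375.6    1.7] 98% [ 570.4 -306.3   37.1] rect ((493.577392578125, -336.25677490234375), (44.007625579833984, 164.0042266845703), 71.12169647216797)
2261 [ 455.1 -323.    35.7] ((453.3399353027344, -322.82281494140625), (27.020923614501953, 79.11962127685547), 70.7005386352539)
3945 [ 533.6 -349.3    3. ] ((502.958984375, -334.9014892578125), (232.58221435546875, 159.0284881591797), 0.32094836235046387)
[ 464.2 -324.9  166.3] [-180.    -0.   -18.6] [ 0.2  0.7  0.5  1.9 -0.5  0.7 -0.9] 3.95
```

View pics/w1.png

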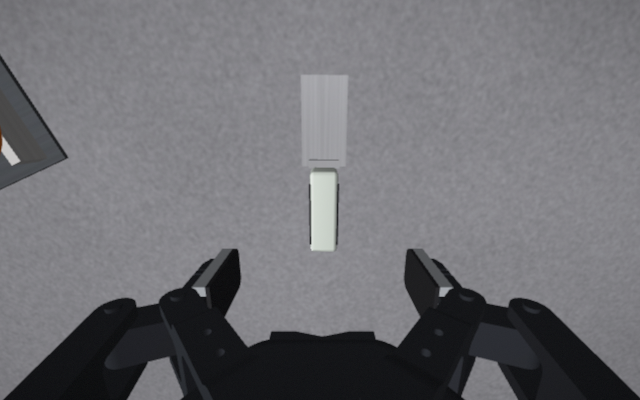

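Call:
play_rows --pt "0 -0.1 0.1 2 0.3" --pt "0 -0.1 0.13 5 0.3" --pt "0 -0.1 0.13 8.5 0.3" --pt "0 -0.1 0.13 11.5 0.3" --pt "0 -0.1 0.13 13 0.3" --pt "0 -0.1 0.13 13.6 0.3" --pt "0 -0.1 0.13 13.6 0.3"

```text
clock: 4.65
eef_pos: [462.6, -326.2, 30.3]
tool_rot: [-3.142, 0.0, -0.332]
force: [-0.2, -0.6, -0.3]
width: 85.8
gripper_force: 0.0
```

Call:
play_rows --pt "0.3 0 0 0 0" --pt "0.6 0 0 0 0" --pt "0.8 0 0 0 0" --pt "1 0 0 0 0" --pt "1 0 0 0 0" --pt "1 0 0 0 0" --pt "1 0 0 0 0" --pt "1 0 0 0 0" --pt "1 0 0 0 0" --pt "1 0 0 0 0"

```text
clock: 5.65
eef_pos: [463.1, -326.1, 31.1]
tool_rot: [3.142, -0.001, -0.331]
force: [0.5, 0.4, 6.2]
width: 25.2
gripper_force: 60.5
```

Call:
play_rows --pt "1 0 0 -0.5 0" --pt "1 0 0 -2 0" --pt "1 0 0 -4 0" --pt "1 0 0 -6 0" --pt "1 0 0 -7.5 0" --pt "1 0 0 -8 0" --pt "1 0 0 -8 0"

```text
clock: 6.35
eef_pos: [463.1, -326.0, 111.2]
tool_rot: [3.141, -0.001, -0.331]
force: [0.5, -0.7, -1.9]
width: 25.2
gripper_force: 59.5
```

Call:
play_rows --pt "1 -0.4 -1 0 -1" --pt "1 -1.5 -3.6 0 -3" --pt "1 -3 -7.3 0 -6" --pt "1 -4.6 -11.2 0 -9" --pt "1 -6.2 -15.1 0 -13" --pt "1 -7.8 -19 0 -17" --pt "1 -9.2 -22.5 0 -20" --pt "1 -10.2 -24.8 0 -22" --pt "1 -10.6 -25.8 0 -23" --pt "1 -10.6 -25.8 0 -23"

```text
clock: 7.35
eef_pos: [445.8, -45.7, 109.8]
tool_rot: [-3.141, 0.002, 0.073]
force: [0.5, -0.2, -1.6]
width: 25.2
gripper_force: 59.5
```

```bash
cat > sp.py <<'E'
from h import *
import sys
np.set_printoptions(precision=1,suppress=True)
s=ctrl.read_state();print(s['eef_pos'],np.degrees(s['tool_rot']),s['qpos'],s['clock'],s['width'],s['gripper_force'])
yaw=s['tool_rot'][2];u=np.array([np.cos(yaw),np.sin(yaw)]);v=np.array([-u[1],u[0]]);g=s['eef_pos'].copy();g[2]-=6
for n in ['wrist','scene','side']:
    im,d,c,E=grab(n);P=cloud(d,c,E)
    if n==sys.argv[1]: cv2.imwrite(f'pics/{sys.argv[2]}.png',im[:,:,::-1])
    D=P-g; L=np.stack([D[...,:2]@u,D[...,:2]@v,D[...,2]],-1)
    m=(L[...,0]>34)&(L[...,0]<125)&(abs(L[...,1])<35)&(abs(L[...,2]+21)<9)
    q=L[m]
    if len(q)<30: print(n,'few',len(q));continue
    A=np.c_[q[:,:2],np.ones(len(q))];k=np.linalg.lstsq(A,q[:,2],rcond=None)[0]
    r=cv2.minAreaRect(q[:,:2].astype(np.float32))
    print(n,len(q),'blade in grip frame: mean',q.mean(0),'slopes deg',np.degrees(k[:2]),'z at 72.5:',k[0]*72.5+k[2],'xmax',np.percentile(q[:,0],99),'y',np.percentile(q[:,1],[1,99]),r)
E
python3 sp.py wrist w2
```

```text
[445.8 -45.7 109.8] [-179.9    0.1    4.2] [-0.2  0.6  0.3  2.2 -0.6  0.4 -0.9] 7.35 25.17135257903048 59.49076473712921
wrist 15258 blade in grip frame: mean [ 77.1   0.3 -22.1] slopes deg [-1.   0.1] z at 72.5: -22.06809473204534 xmax 114.137022312275 y [-21.3  21.8] ((74.52473449707031, 0.30499839782714844), (81.09343719482422, 44.38747024536133), 0.11333125829696655)
scene 386 blade in grip frame: mean [ 74.5  -2.3 -21.3] slopes deg [-1.3 -0. ] z at 72.5: -21.2866936154576 xmax 115.5270471368653 y [-24.3  20.3] ((75.31572723388672, -2.0820960998535156), (46.11777877807617, 82.2605972290039), 89.82380676269531)
side 583 blade in grip frame: mean [ 74.5  -4.2 -21.6] slopes deg [-0.4 -0.4] z at 72.5: -21.623458413951873 xmax 113.29764294856567 y [-25.6  19.9] ((74.4021224975586, -2.7542362213134766), (80.56122589111328, 47.170570373535156), 0.4036444127559662)
```

Call:
play_rows --pt "1 0 0 0.5 0" --pt "1 0 0 2 0" --pt "1 0 0 4 0" --pt "1 0 0 5.6 0" --pt "1 0 0 6.3 0" --pt "1 0 0 6.4 0" --pt "1 0 0 6.4 0" --pt "1 0 0 6.4 0" --pt "1 0 0 6.4 0"

```text
clock: 8.4
eef_pos: [446.8, -47.6, 46.7]
tool_rot: [3.141, -0.001, 0.07]
force: [0.3, -0.9, -1.0]
width: 25.3
gripper_force: 59.5
```

```bash
python3 sp.py side s2; python3 -c "
import cv2
cv2.imwrite('pics/s2c.png',cv2.resize(cv2.imread('pics/s2.png')[150:300,250:450],None,fx=3,fy=3,interpolation=2))"
```

```text
[446.8 -47.6  46.7] [180.   -0.1   4. ] [-0.1  0.8  0.2  2.2 -0.8  0.2 -0.7] 8.4 25.25913351541208 59.48905169963837
wrist 15253 blade in grip frame: mean [ 77.1   0.3 -22. ] slopes deg [-0.9  0. ] z at 72.5: -21.885276445169417 xmax 114.22311383220587 y [-21.3  21.8] ((74.59512329101562, 0.2737102508544922), (81.19845581054688, 44.4537467956543), 0.07685431092977524)
scene 360 blade in grip frame: mean [ 74.5   0.1 -21.6] slopes deg [-1.1 -0.1] z at 72.5: -21.611829290948645 xmax 114.77430039504335 y [-21.3  22.6] ((74.79383850097656, 0.7511444091796875), (82.053466796875, 44.58491897583008), 0.9037136435508728)
side 561 blade in grip frame: mean [ 74.3  -0.6 -22.1] slopes deg [-0.2  0. ] z at 72.5: -22.0449894961782 xmax 112.05516733887953 y [-22.1  23.7] ((73.978271484375, 1.0327339172363281), (47.76390838623047, 78.92064666748047), 89.97454071044922)
```

View pics/s2c.png

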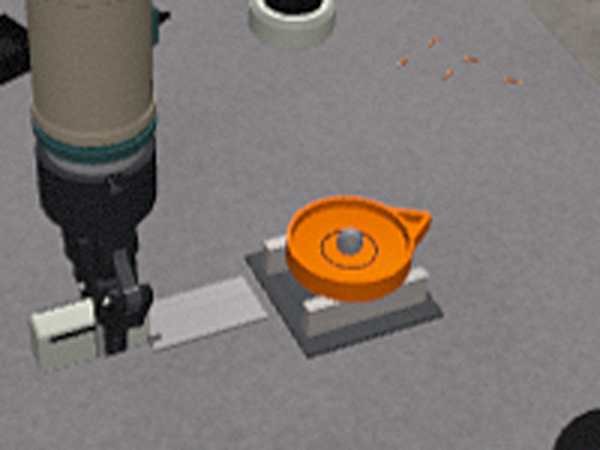

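Call:
play_rows --pt "1 0.5 0 0 0" --pt "1 1.5 0 0 0" --pt "1 2.5 0 0 0" --pt "1 3.5 0 0 0" --pt "1 4.5 0 0 0" --pt "1 5.5 0 0 0" --pt "1 6.3 0 0 0" --pt "1 6.8 0 0 0" --pt "1 7 0 0 0" --pt "1 7 0 0 0"

```text
clock: 9.55
eef_pos: [516.2, -42.6, 46.2]
tool_rot: [-3.142, 0.0, 0.07]
force: [-0.7, 1.3, -1.9]
width: 25.5
gripper_force: 59.5
```

Call:
play_rows --pt "1 0.4 0 0 0" --pt "1 1 0 0 0" --pt "1 1.8 0 0 0" --pt "1 2.6 0 0 0" --pt "1 3.2 0 0 0" --pt "1 3.7 0 0 0" --pt "1 4 0 0 0" --pt "1 4 0 0 0" --pt "1 4 0 0 0"

```text
clock: 10.45
eef_pos: [555.8, -39.8, 46.2]
tool_rot: [-3.141, 0.001, 0.07]
force: [0.2, -0.1, -1.9]
width: 25.2
gripper_force: 59.5
```

```bash
cat > dd.py <<'E'
from h import *
import sys
np.set_printoptions(precision=1,suppress=True)
def circ(q):
    A=np.c_[2*q[:,:2],np.ones(len(q))];s=np.linalg.lstsq(A,(q[:,:2]**2).sum(1),rcond=None)[0]
    return s[:2],np.sqrt(s[2]+s[:2]@s[:2])
s=ctrl.read_state();print(s['eef_pos'],np.degrees(s['tool_rot']),s['clock'],s['force'],s['torque'],s['gripper_force'])
yaw=s['tool_rot'][2];u=np.array([np.cos(yaw),np.sin(yaw)]);v=np.array([-u[1],u[0]]);g=s['eef_pos']
c00=g[:2]+79*u
out=[]
for n in ['wrist','scene','side']:
    im,d,c,E=grab(n);P=cloud(d,c,E);hsv=cv2.cvtColor(im,cv2.COLOR_RGB2HSV)
    out.append(im)
    rr=np.hypot(P[...,0]-c00[0],P[...,1]-c00[1])
    q=P[(rr<85)&(hsv[...,0]<18)&(hsv[...,1]>150)]
    if len(q)<50: print(n,'few');continue
    zt=np.percentile(q[:,2],97);c0=c00.copy()
    for k in range(5):
        D=q[:,:2]-c0;r=np.hypot(*D.T);a=np.arctan2(*D.T[::-1])
        rim=(q[:,2]>zt-4)&(r>39)&(r<48)&(abs((a-yaw+np.pi)%(2*np.pi)-np.pi)>.6)
        c0,rad=circ(q[rim])
    t=q[rim];A=np.c_[t[:,:2]-c0,np.ones(len(t))];k=np.linalg.lstsq(A,t[:,2],rcond=None)[0]
    far=q[(np.hypot(*(q[:,:2]-c0).T)>54)&(np.hypot(*(q[:,:2]-c0).T)<68)]
    print(n,rim.sum(),'dish',c0,rad,'rim z',k[2],'tilt deg u,v',np.degrees(k[:2]@u),np.degrees(k[:2]@v),'spout yaw',np.degrees(np.arctan2(*(far[:,:2].mean(0)-c0)[::-1])),'grip->dish u,v',(c0-g[:2])@u,(c0-g[:2])@v)
    b=P[(np.hypot(P[...,0]-c0[0],P[...,1]-c0[1])<22)&(hsv[...,1]<90)&(P[...,2]>k[2]-6)]
    if len(b)>5: print('   ball top',b[np.argmax(b[:,2])],'mean',b.mean(0)[:2]-c0,len(b))
if len(sys.argv)>1:
    def crop(im,E=None):return im
    im=[cv2.resize(out[0][60:360,120:520],(400,300)),cv2.resize(out[2][130:280,260:460],(400,300))]
    cv2.imwrite(f'pics/{sys.argv[1]}.png',np.hstack(im)[:,:,::-1])
E
python3 dd.py w3
```

```text
[555.8 -39.8  46.2] [-180.    0.    4.] 10.45 [ 0.2 -0.1 -1.9] [-0.   0.1 -0. ] 59.489028453826904
wrist 6462 dish [635.3 -34.5] 43.724202002302086 rim z 49.26370416757091 tilt deg u,v -0.18028091774975769 0.05216975907908819 spout yaw 68.15143584942457 grip->dish u,v 79.66335784421615 -0.2395310833333384
   ball top [634.8 -33.9  57.4] mean [-0.1  0.2] 2010
scene 109 dish [636.1 -35. ] 44.10358527890292 rim z 49.27524223837259 tilt deg u,v 0.013927328141805183 -0.32774532946508944 spout yaw 2.937489095367634 grip->dish u,v 80.424677382343 -0.8518023746404998
   ball top [614.3 -34.  386.5] mean [-7.7 -0.8] 53
side 150 dish [633.6 -35. ] 44.31296418369893 rim z 49.42913641615278 tilt deg u,v -0.07915025610394114 0.19006606641197776 spout yaw 5.879769330044744 grip->dish u,v 77.88732015853303 -0.6282094121835191
   ball top [612.4 -33.8 386.1] mean [-3.1 -3.1] 55
```

View pics/w3.png

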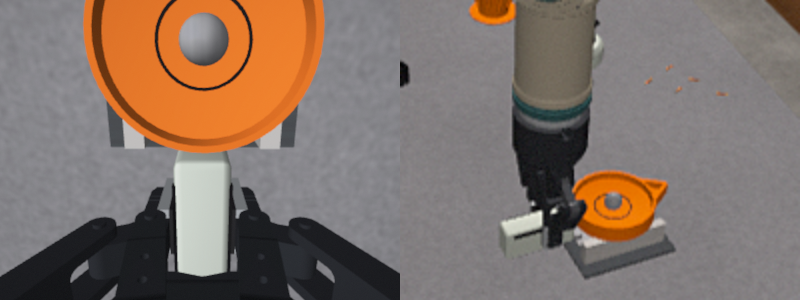

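Call:
play_rows --pt "1 0 0 -0.2 0" --pt "1 0 0 -0.5 0" --pt "1 0 0 -0.75 0" --pt "1 0 0 -0.9 0" --pt "1 0 0 -1 0" --pt "1 0 0 -1.08 0" --pt "1 0 0 -1.16 0" --pt "1 0 0 -1.24 0" --pt "1 0 0 -1.32 0" --pt "1 0 0 -1.4 0"

```text
clock: 11.6
eef_pos: [555.9, -39.7, 60.2]
tool_rot: [-3.141, 0.001, 0.07]
force: [-0.1, -0.2, -1.4]
width: 25.0
gripper_force: 59.4
```

Call:
play_rows --pt "1 0 0 -0.08 0" --pt "1 0 0 -0.18 0" --pt "1 0 0 -0.3 0" --pt "1 0 0 -0.45 0" --pt "1 0 0 -0.6 0" --pt "1 0 0 -0.75 0" --pt "1 0 0 -0.88 0" --pt "1 0 0 -0.96 0" --pt "1 0 0 -1 0" --pt "1 0 0 -1 0"

```text
clock: 12.6
eef_pos: [556.2, -39.7, 70.3]
tool_rot: [-3.142, -0.0, 0.07]
force: [-1.0, 0.3, -2.2]
width: 25.5
gripper_force: 59.4
```

```bash
python3 dd.py w4
```

```text
[556.2 -39.7  70.3] [-180.   -0.    4.] 12.6 [-1.   0.3 -2.2] [0.  0.1 0. ] 59.4254994392395
wrist 5408 dish [635.5 -34.5] 43.796055050336655 rim z 61.34814768008346 tilt deg u,v -0.24283371562789244 0.08777095271638106 spout yaw 111.45696285116227 grip->dish u,v 79.49492416246538 -0.2744881348792338
   ball top [634.7 -35.8  69.9] mean [-0.2  0.1] 1621
scene 106 dish [636.1 -35. ] 44.06931430561962 rim z 61.75756124038741 tilt deg u,v -0.4663423307196337 -0.28578632922969743 spout yaw 1.9772774940711 grip->dish u,v 80.04269678748624 -0.8738840067061122
   ball top [614.6 -31.8 408.9] mean [-9.   0.1] 61
side 148 dish [633.4 -35.1] 44.294949993869245 rim z 61.564332873500604 tilt deg u,v -0.07810241831027198 -0.054016804806488336 spout yaw 6.665397038967155 grip->dish u,v 77.3683978780351 -0.7481993391904216
   ball top [613.  -32.3 409.2] mean [-4.7 -2.7] 66
```

Call:
play_rows --pt "1 0 0 -0.1 0" --pt "1 0 0 -0.3 0" --pt "1 0 0 -0.7 0" --pt "1 0 0 -1.2 0" --pt "1 0 0 -1.8 0" --pt "1 0 0 -2.4 0" --pt "1 0 0 -3 0" --pt "1 0 0 -3.6 0" --pt "1 0 0 -4.2 0" --pt "1 0 0 -4.8 0"

```text
clock: 13.75
eef_pos: [556.2, -39.7, 118.9]
tool_rot: [-3.142, -0.0, 0.07]
force: [-0.5, 0.4, -3.2]
width: 25.2
gripper_force: 59.4
```

Call:
play_rows --pt "1 0 0 -0.6 0" --pt "1 0 0 -1.2 0" --pt "1 0 0 -1.8 0" --pt "1 0 0 -2.3 0" --pt "1 0 0 -2.7 0" --pt "1 0 0 -3 0" --pt "1 0 0 -3.15 0" --pt "1 0 0 -3.2 0" --pt "1 0 0 -3.2 0"

```text
clock: 14.65
eef_pos: [556.1, -39.7, 150.2]
tool_rot: [-3.142, 0.0, 0.07]
force: [0.8, 0.3, -2.8]
width: 25.1
gripper_force: 59.4
```

Call:
play_rows --pt "1 0 0 0 -0.2" --pt "1 0 0 0 -0.7" --pt "1 0 0 0 -1.5" --pt "1 0 0 0 -2.7" --pt "1 0 0 0 -4.2" --pt "1 0 0 0 -6" --pt "1 0 0 0 -8" --pt "1 0 0 0 -10.2" --pt "1 0 0 0 -12.5" --pt "1 0 0 0 -15"

```text
clock: 15.65
eef_pos: [556.2, -39.8, 150.3]
tool_rot: [-3.142, -0.0, 0.335]
force: [0.1, 0.2, -2.8]
width: 25.3
gripper_force: 59.3
```

Call:
play_rows --pt "1 0 0 0 -2.5" --pt "1 0 0 0 -5" --pt "1 0 0 0 -7.5" --pt "1 0 0 0 -10" --pt "1 0 0 0 -12.5" --pt "1 0 0 0 -15" --pt "1 0 0 0 -17.5" --pt "1 0 0 0 -20" --pt "1 0 0 0 -22.5" --pt "1 0 0 0 -25"

```text
clock: 16.65
eef_pos: [556.2, -39.9, 150.4]
tool_rot: [3.141, -0.0, 0.771]
force: [-0.3, 0.3, -2.2]
width: 25.3
gripper_force: 59.3
```

Call:
play_rows --pt "1 0 0 0 -2.5" --pt "1 0 0 0 -5" --pt "1 0 0 0 -7.5" --pt "1 0 0 0 -10" --pt "1 0 0 0 -12.5" --pt "1 0 0 0 -15" --pt "1 0 0 0 -17.5" --pt "1 0 0 0 -20" --pt "1 0 0 0 -22.5" --pt "1 0 0 0 -25"

```text
clock: 17.65
eef_pos: [556.2, -40.0, 150.4]
tool_rot: [3.141, 0.0, 1.207]
force: [0.6, 0.6, -3.4]
width: 25.4
gripper_force: 59.3
```

Call:
play_rows --pt "1 0 0 0 -2.5" --pt "1 0 0 0 -5" --pt "1 0 0 0 -7.5" --pt "1 0 0 0 -10" --pt "1 0 0 0 -12.5" --pt "1 0 0 0 -15" --pt "1 0 0 0 -17.2" --pt "1 0 0 0 -19.2" --pt "1 0 0 0 -21" --pt "1 0 0 0 -22.4"

```text
clock: 18.65
eef_pos: [556.2, -39.8, 150.3]
tool_rot: [3.141, 0.0, 1.597]
force: [-0.1, 0.6, -2.8]
width: 24.9
gripper_force: 59.3
```

Call:
play_rows --pt "1 0 0 0 -1.1" --pt "1 0 0 0 -1.9" --pt "1 0 0 0 -2.4" --pt "1 0 0 0 -2.6" --pt "1 0 0 0 -2.6" --pt "1 0 0 0 -2.6" --pt "1 0 0 0 -2.6" --pt "1 0 0 0 -2.6" --pt "1 0 0 0 -2.6" --pt "1 0 0 0 -2.6"

```text
clock: 19.65
eef_pos: [556.2, -39.8, 150.3]
tool_rot: [3.142, -0.0, 1.641]
force: [-0.5, 0.0, -2.1]
width: 25.1
gripper_force: 59.3
```

```bash
python3 dd.py w5
```

```text
[556.2 -39.8 150.3] [180.  -0.  94.] 19.65 [-0.5  0.  -2.1] [-0.1 -0.1 -0. ] 59.309651255607605
wrist 5419 dish [551.9  39.4] 43.786550644801814 rim z 141.39232447748995 tilt deg u,v -0.12985972744714566 0.13681528880292917 spout yaw nan grip->dish u,v 79.29024604411804 -1.291995187965974
   ball top [551.   38.4 149.7] mean [-0.1 -0.1] 1633
scene 77 dish [552.8  38.6] 43.88395734976916 rim z 141.42914678506295 tilt deg u,v -0.36816362356703597 -0.38687266191338926 spout yaw 96.1719862350677 grip->dish u,v 78.40749191546969 -2.0447728853873857
   ball top [557.2  40.3 148.5] mean [ 3.8 -1.7] 26
side 0 dish [0. 0.] 0.0 rim z 0.0 tilt deg u,v 0.0 0.0 spout yaw nan grip->dish u,v 78.43431191007235 552.0544886061227dd.py:24: RuntimeWarning: Mean of empty slice.
  print(n,rim.sum(),'dish',c0,rad,'rim z',k[2],'tilt deg u,v',np.degrees(k[:2]@u),np.degrees(k[:2]@v),'spout yaw',np.degrees(np.arctan2(*(far[:,:2].mean(0)-c0)[::-1])),'grip->dish u,v',(c0-g[:2])@u,(c0-g[:2])@v)
  ret = um.true_divide(
```

View pics/w5.png

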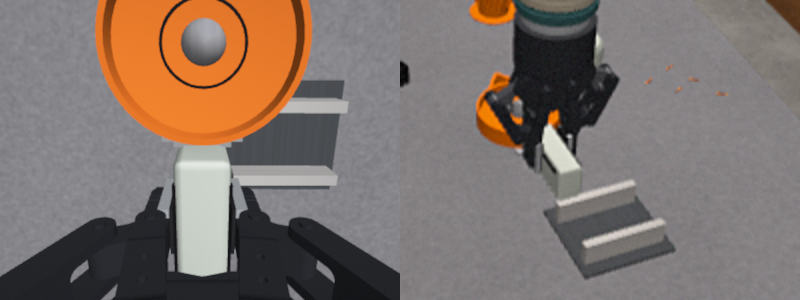

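The dish is level at about 122 mm with the ball centred. The spout points to +y, the camera's side, and the stand is clear.

```bash
python3 -c "
from cell import ctrl;print(ctrl.finish_job())"
```

```text
the job is handed in; nothing more can be done
None
```

The job is handed in (no verdict was returned): the dish is held still and level on the spatula blade about 122 mm up, its spout turned a quarter turn to the camera's side and the ball centred.

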